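# Cap the glue pot and hold a freshly glued tray corner square

## Robot

A 7-joint arm with a two-finger parallel gripper is mounted at the origin on a cart in front of the work surface, level with it; the furniture and walls round the work are solid. World frame = base frame: x ahead of the robot, y to its left, z up, the work surface at z = 0. Lengths are in mm, angles in rad, forces in N, time in s.
With the tool pointing down it reaches from about 400 to 875 mm from the base axis. Payload 4.4 kg.
Tool frame: the origin (TCP) lies midway between the tips of the shut fingers; the grasp point (between the pads) lies 19 mm behind it; z points along the fingers, y is the line along which they close (so a half turn about z gives the same grasp; the last joint's range is limited). The gripper opens to 85 mm and grips with 20 to 120 N. Pads are 22 mm wide; open, the fingers measure 114 mm over their backs; the gripper's body (76 mm by 85 mm) begins 54 mm behind the grasp point. The pads swing forward as they close: fully open they stand 13 mm farther back than shut.
Start: joints at [-1.378, 0.628, 0.038, 1.517, -0.027, 0.996, -0.02], TCP at [166.323, 628.374, 231.313] pointing down, gripper open.
Joint ranges: [-3.06, 3.06], [-0.37, 2.12], [-1.25, 1.32], [0.18, 2.47], [-1.1, 4.24], [0.23, 1.98], [-2.94, 2.94]. Speed limits (rad/s): [2.57, 2.57, 3.14, 3.14, 3.14, 3.14, 3.14].

## Interface

Orientations are given as [roll, pitch, yaw] about the fixed x, y, z axes, in that order (R = Rz(yaw) Ry(pitch) Rx(roll)).
In Python, from cell import telemetry, eyes, ctrl, finder gives the robot as it stands.
- The arm moves only by the tool move_arm, never from a script. Its argument "steps" is a list of rows, each a list of 7 numbers: the turn, a rotation vector about the world's x, y, z in degrees, then the shift along the world's x, y, z in m, then the finger opening in m, from 0 to 0.0854. A call has 1 to 5 rows; each row shifts and turns the commanded pose from where the row before left it; what a row does not reach is not made up. A row lasts 1/10 s, in which the tool goes at most 50 mm and 8.59 degrees, less where a joint would pass 70% of its speed; a pose out of reach is approached as far as the arm can. A call with a gripper value outside its range is refused whole. The fingers move at their own pace and stop on an object; the grip force is fixed at half the most. Time passes only in rows, so rows that do not move let the fingers close. It gives the time, the measured TCP pose, the force, the opening and the grip force at its end, in the units of the state.
- telemetry.read_state(): the state, without advancing time (a new reading comes with each control period).
- eyes.get_image(name): name is "side" or "top" or "wrist"; returns (picture, depth): 420x560x3 uint8, blue, green, red; 420x560 float32, mm along the optical axis (not along the pixel's ray), 0 where there is no reading.
- eyes.calibration(name): a dict with "fx", "fy", "cx", "cy" (pixels), "distortion" ([k1, k2, p1, p2, k3] as OpenCV has them; the pictures are not rectified), "position" and "attitude" of the camera in the world. Camera axes: x right, y down, z forward; pixel columns grow to the right and rows downward; lengths in mm; the calibration is good to about 2 mm. A picture is of the moment at which its call begins: read the wrist's pose just before it. calibration takes no time and is no camera call; for the wrist camera it gives the pose at the moment of the call.
- ctrl.finish_job(): hands the job in; it is judged then, once.
Trained networks look in the newest picture that a camera, given by its name, has taken for a name from the list of things; names that differ only in an ending like _2 or _b are one class to them, and where a whole thing is asked for, a point or a joint stands for the part that bears it (a point fixed in the world has none). Each returns a list of dicts, best first, with "confidence" (0 to 1); they miss things now and then, are a little off and sometimes report something else, mostly with a low value. They report only what shows in the picture. A call takes as long as a camera call.
- finder.boxes_of(camera, name): "location" ([x, y, z] in mm, in the coordinates of the camera as it stood for that picture, good to about 4 mm: the middle of the surface that is visible of it).
- finder.cut_out(camera, name): "mask" (420x560 bool, what is visible of it).
- finder.pinpoint(camera, name): "location" ([x, y, z] in mm, in the coordinates of the camera as it stood for that picture, good to about 4 mm: a listed point, or the origin of a listed thing).
The state is a dict: "clock": time; "qpos": joint angles; "qd": joint speeds; "tau": joint torques, N m; "eef_pos": TCP position; "tool_rot": TCP orientation; "force": force on the tool from outside, world axes, zero at the start; "torque": the same for the moment, N m; "width": finger opening in mm; "gripper_force": force on a finger pad.
Only numpy, scipy, OpenCV 4.12 (cv2) and the standard library are available. Lean on these libraries where they do the work, as an engineer would, in place of code of your own. Each camera call takes 0.05 s, during which the arm holds its last target. There are 200 camera calls.

## Task

The corner of the little wooden tray has just been glued: first put the lid on the glue pot so that it sits level and fully seated, and let go of it. Then take the corner square by its black bar, lay it flat on the tray's floor and push it gently into the inside corner until both of its outer faces bear snugly against the two rails, and finish still gripping it and pushing it into the corner so that both rails stay pressed. Leave the yellow and the white mug, the spice jar and the lemon where they are.

Things in the scene. Friction and masses are not known exactly. Their poses are not given: they have to be found in the camera images.
- tray: Half-built wooden tray, fixed to the worktop with tape. Pale base 12 mm thick, two brown rails glued on, meeting at a right angle in the corner that points away from the robot; other sides open. Origin: on the worktop below the rails' inside corner. x runs from the corner along rail_a, y along rail_b, z up. Free floor 200 mm along x, 170 mm along y.
- rail_a: The rail along the tray's x axis, 214 x 14 mm, rising 36 mm above the tray's floor (top 48 mm above the worktop). Its inner face is the plane y = 0 of the tray frame, facing +y. Same origin and axes as the tray. Fixed. Floor and rails are smooth varnished wood on which the metal legs slide easily (friction about 0.25).
- rail_b: The rail along the tray's y axis, 170 x 14 mm, rising 36 mm above the tray's floor. Its inner face is the plane x = 0 of the tray frame, facing +x. Same origin and axes as the tray. Fixed.
- tray_corner (a point): The inside corner of the two rails at the height of the tray's floor, 12 mm above the worktop; same axes as the tray.
- corner_square: Loose 0.28 kg L: two aluminium legs at a right angle, 120 mm long, 18 wide, 18 high, and a black grip bar across between them. Origin: outer corner, on the underside (nose cut back a few mm). x and y along the legs, z up; outer faces are y = 0 (for rail_a) and x = 0 (for rail_b). Home: origin and axes coincide with tray_corner. Starts on the worktop, corner pointing away from the robot.
- square_grip (a point): Middle of the upright black bar (14 mm thick, 36 mm high), 25 mm above the square's underside, at x = y = 55.2 mm of the square. The bar runs across the diagonal x = y, its thickness along it; the gap on the diagonal between the bar and the legs' inner corner is about 45 mm, and outside the bar all is free.
- glue_pot: Loose blue ceramic glue pot, open on top, 78 mm across outside, 68 mm inside, 68 mm high, 0.55 kg, standing. Origin: centre of its underside, z up.
- pot_rim (a point): Centre of the pot's mouth at the height of the rim, 68 mm above its underside.
- pot_lid: Loose wooden lid, 0.10 kg, right way up on the worktop: below, a plug 62 mm across and 8 mm deep that enters the pot's mouth with about 3 mm play; a disc 81 mm across, 5 mm thick, that rests on the rim; a dark knob in the middle, 22 mm across, from 22 to 38 mm above the origin, thinner neck below. Origin: centre of the plug's underside, z up.
- lid_seat (a point): Centre of the underside of the lid's disc, 8 mm above the lid's origin; it meets pot_rim when the lid is seated.
- mug_yellow: Yellow mug, 94 x 127 x 106 mm, bystander on the right. Origin: its underside.
- mug_white: White mug, 82 x 114 x 101 mm, bystander at the back left. Origin: its underside.
- spice_jar: Spice jar with red cap, 41 mm across, 105 mm high, bystander on the right. Origin: centre of its underside.
- lemon: Lemon, 71 x 53 x 51 mm, bystander at the front left. Origin: its underside.

How it is judged (in metres and radians):
On the way:
1. the lid sits seated and level on the glue pot and is let go (horizontal distance between lid_seat and pot_rim below 0.006 m and z of lid_seat in the frame of pot_rim between -0.003 and 0.003 m and angle between each of pot_lid, glue_pot's own z axis and vertical below 0.06 rad and contact force between the fingers and pot_lid below 0.1 N and linear speed of pot_lid below 0.02 m/s), for 0.3 s.
At the end, for the whole second after the job is handed in: Lid released on the pot: centred to 6 mm, seated to 3 mm, level to 0.06 rad. Square still gripped, at rest on the tray floor (4 mm, level to 0.04 rad), outer corner within 3 mm of the rails' corner along each rail, parallel to 0.025 rad, pressing each rail with 1.5 to 40 N (all of step 1 and contact force between corner_square and rail_a between 1.5 and 40 N and contact force between corner_square and rail_b between 1.5 and 40 N and x of corner_square in the frame of tray_corner between -0.003 and 0.003 m and y of corner_square in the frame of tray_corner between -0.003 and 0.003 m and z of corner_square in the frame of tray_corner between -0.004 and 0.004 m and angle between the x axis of corner_square and the x axis of tray_corner, either way round below 0.025 rad and angle between corner_square's own z axis and vertical below 0.04 rad and contact force between the fingers and corner_square above 1 N and linear speed of corner_square below 0.01 m/s); the arm keeps its last pose, push and grip.
It fails at once if a bystander (mugs, spice jar, lemon) is shifted by more than 25 mm (distance of any of mug_yellow, mug_white, spice_jar, lemon from where it was at the start of the episode above 0.025 m).
It fails at once if the glue pot is tipped by more than 0.3 rad (angle between glue_pot's own z axis and vertical above 0.3 rad).
It fails at once if the square is rammed against a rail with more than 60 N (contact force between corner_square and rail_a above 60 N or contact force between corner_square and rail_b above 60 N).
It also fails if it takes over 64 s, if anything falls off the work surface, if the arm or the gripper's body presses on something with over 40 N, if the wrist force passes 120 N, or if a joint passes its speed limit or range.

## Working session

There is one attempt and no reset: what is moved stays moved. The work goes in short steps, Python scripts to look and compute and a tool call to move; the robot and the scene stay as the last step left them, time stands still between calls to the robot, and variables do not carry over. Pictures are saved under pics/ and viewed, at most 10 in all, crops included, and the job is handed in when it is done.

Besides the shell and the picture viewer there is one more tool, called after "Call:" by a JSON object that holds its "name" and its "arguments". move_arm: Moves the arm, as the interface text tells. Its arguments: {"type":"object","properties":{"steps":{"type":"array"}},"required":["steps"]}

```bash
mkdir -p pics; cat > h.py <<'E'
import numpy as np, cv2
from scipy.spatial.transform import Rotation as R
from cell import telemetry, eyes, ctrl, finder
def T(c):
    a=np.array(c["attitude"],float)
    if a.shape==(3,3): M=a
    elif a.size==3: M=R.from_euler('xyz',a).as_matrix()
    else: M=R.from_quat(a).as_matrix()
    return M,np.array(c["position"],float)
def cloud(cam,depth,c):
    M,p=T(c); h,w=depth.shape
    K=np.array([[c['fx'],0,c['cx']],[0,c['fy'],c['cy']],[0,0,1]])
    uv=np.stack(np.meshgrid(np.arange(w),np.arange(h)),-1).reshape(-1,1,2).astype(float)
    n=cv2.undistortPoints(uv,K,np.array(c['distortion'])).reshape(h,w,2)
    P=np.dstack([n*depth[...,None],depth])
    return P@M.T+p
def find(cam,name,c):
    M,p=T(c)
    return [(np.round(M@np.array(d['location'])+p,1),round(d['confidence'],2)) for d in finder.pinpoint(cam,name)[:2]]
E
python3 - <<'E'
from h import *
s=telemetry.read_state();print(s)
for cam in("side","top"):
    c=eyes.calibration(cam);print(cam,c)
    im,d=eyes.get_image(cam);cv2.imwrite(f'pics/{cam}0.png',im);np.savez(f'{cam}0.npz',d=d)
    for n in ["tray_corner","tray","corner_square","square_grip","glue_pot","pot_rim","pot_lid","lid_seat","mug_yellow","mug_white","spice_jar","lemon"]:
        print(n,find(cam,n,c))
E
```

```text
{'clock': 0.0, 'qpos': array([-1.37778159,  0.62932502,  0.03841002,  1.51837288, -0.02701914,
        0.99627816, -0.01998161]), 'qd': array([-0.00072969, -0.00016397, -0.00022939, -0.00161061, -0.00040953,
       -0.00015723,  0.00092847]), 'tau': array([ 1.25624388e-04, -5.63406515e+01,  1.22675512e+00, -1.93448603e+01,
        1.11978891e-02,  1.04653125e-02, -1.80522221e-05]), 'eef_pos': array([166.14755285, 627.76604885, 230.40060472]), 'tool_rot': array([-3.13972581e+00, -1.13077140e-05,  2.88281161e+00]), 'force': array([ 0.45693545, -0.01578233,  0.38451198]), 'torque': array([ 0.0300797 , -0.0179    ,  0.03454054]), 'gripper_force': 0.0, 'width': 85.26511428319918}
side {'fx': 404.25658030758433, 'fy': 404.25658030758433, 'cx': 276.52101239982335, 'cy': 210.90167632705587, 'distortion': array([0.0011889, 0.       , 0.       , 0.       , 0.       ]), 'position': array([ 670.86021594,  770.53411136, 1017.73618095]), 'attitude': array([-2.44075381, -0.00922655,  2.94993177])}
tray_corner [(array([ 691.2, -107.8,   10. ]), 0.6)]
tray [(array([ 686.3, -109.9,   -2.5]), 0.83)]
co
[... 964 characters left out ...]
7933, 1354.29544651]), 'attitude': array([-2.92976853,  0.00308497, -1.70749276])}
tray_corner [(array([480. , 175.1,  25.7]), 0.67), (array([ 693.1, -108. ,   13.6]), 0.63)]
tray [(array([ 6.863e+02, -1.107e+02,  6.000e-01]), 0.6)]
corner_square [(array([554.2, 156.2,   4. ]), 0.6)]
square_grip [(array([479.7, 172.8,  23.4]), 0.75)]
glue_pot [(array([556.3, 338.9,   4.9]), 0.95)]
pot_rim [(array([556.5, 340.7,  67.7]), 0.59)]
pot_lid []
lid_seat [(array([667.5, 132.6,   9.8]), 0.78)]
mug_yellow [(array([ 603.7, -401.1,    0.9]), 0.65)]
mug_white [(array([716.6, 258. ,  -2.9]), 0.83)]
spice_jar [(array([ 4.598e+02, -3.607e+02,  2.000e-01]), 0.74)]
lemon [(array([335.3, 264.3,  -1.4]), 0.67)]
```

```bash
python3 - <<'E'
from h import *
out=[]
for cam in("side","top"):
    c=eyes.calibration(cam);d=np.load(f'{cam}0.npz')['d'];P=cloud(cam,d,c);x,y,z=P[...,0],P[...,1],P[...,2]
    ok=d>0
    def rect(m,n):
        q=P[m][:,:2].astype(np.float32); print(cam,n,len(q),cv2.minAreaRect(q))
    tb=ok&(x>450)&(x<780)&(y>-320)&(y<60)
    print('heights',np.histogram(z[tb],bins=np.arange(-6,60,6)))
    rail=tb&(z>43)&(z<53)
    q=P[rail][:,:2]; print('far',q[q[:,0].argmax()],q[q[:,1].argmin()],q[q[:,1].argmax()],q[q[:,0].argmin()])
    k=rail.astype(np.uint8)
    for side,m in(('L',rail&(y>-100)),('R',rail&(y<-125))):
        q=P[m][:,:2]; 
        if len(q)>20: v=cv2.fitLine(q.astype(np.float32),cv2.DIST_HUBER,0,.01,.01).ravel();print(side,len(q),v,np.degrees(np.arctan2(v[1],v[0])),z[m].mean())
    sq=ok&(x>400)&(x<590)&(y>60)&(y<280)
    m=sq&(z>13)&(z<23); 
    for side,mm in(('L',m&((y-153)>.0*(x-551)+20)),('R',m&(y<140))):
        q=P[mm][:,:2]; 
        if len(q)>20: v=cv2.fitLine(q.astype(np.float32),cv2.DIST_HUBER,0,.01,.01).ravel();print('sq',side,len(q),v,np.degrees(np.arctan2(v[1],v[0])),z[mm].mean())
    q=P[m]; print('sq far',q[q[:,0].argmax()],q[q[:,1].argmin()],q[q[:,1].argmax()])
    rect(sq&(z>35)&(z<50),'bar')
    rect(ok&(x>630)&(x<710)&(y>90)&(y<180)&(z>33)&(z<44),'knob')
    rect(ok&(x>610)&(x<720)&(y>80)&(y<185)&(z>8)&(z<18),'disc')
    rect(ok&(x>500)&(x<610)&(y>280)&(y<400)&(z>63)&(z<75),'rim')
a=cv2.imread('pics/top0.png');cv2.imwrite('pics/top0v.png',a)
E
```

```text
heights (array([2583, 2416, 1283, 1276,   84,  102,   80,  104,  263,  189]), array([-6,  0,  6, 12, 18, 24, 30, 36, 42, 48, 54]))
far [773.58472436  54.55021958] [ 548.01872231 -198.72315712] [603.85339563  59.90771052] [ 539.81395901 -185.57343032]
L 228 [ 4.7364613e-01 -8.8071525e-01  6.4778143e+02 -1.5709953e+01] -61.72876 47.67013846637059
R 155 [ 8.9705843e-01  4.4191200e-01  6.0445026e+02 -1.5766833e+02] 26.225937 47.44396325029925
sq L 200 [  0.5341638  -0.845381  507.08395   216.08528  ] -57.71278 17.870522894868497
sq R 128 [  0.85083133  -0.5254389  505.3435     107.79732   ] -31.697792 17.00478545901254
sq far [587.53080224  63.73534717  16.07031828] [562.44199415  60.60025256  15.67956576] [487.80522715 257.90475673  17.73858242]
side bar 123 ((477.6047058105469, 174.14297485351562), (119.83631134033203, 11.737195014953613), 77.03010559082031)
side knob 43 ((667.4114379882812, 138.5324249267578), (20.264408111572266, 18.379440307617188), 41.590919494628906)
side disc 482 ((668.0856323242188, 136.8717498779297), (80.93299102783203, 78.07821655273438), 82.03341674804688)
s
[... 618 characters left out ...]
 -58.929012 17.718826788182454
sq R 189 [8.9939189e-01 4.3714327e-01 4.8431479e+02 1.1933528e+02] 25.921753 17.78319143163228
sq far [586.70592023  61.32946075  15.71607026] [550.91388447  60.36657219  14.73325745] [492.24334829 253.73425457  19.42520557]
top bar 137 ((478.7369384765625, 171.22274780273438), (118.89060974121094, 14.442007064819336), 75.60418701171875)
top knob 48 ((669.1112670898438, 134.810546875), (19.100547790527344, 19.65936279296875), 83.04540252685547)
top disc 581 ((664.7412109375, 128.19131469726562), (94.7517318725586, 95.32864379882812), 6.62954568862915)
top rim 159 ((555.7648315429688, 340.1932678222656), (75.87416076660156, 74.25357818603516), 7.153250217437744)
```

View pics/top0.png

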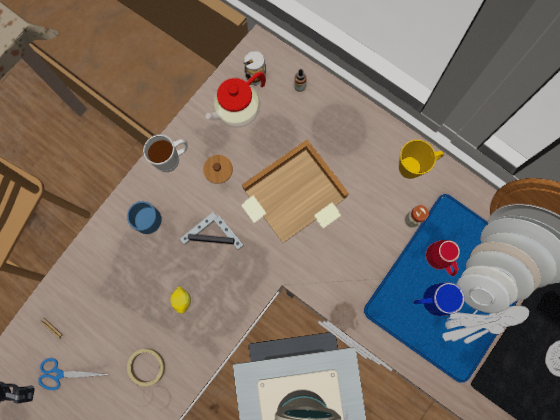

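View pics/side0.png

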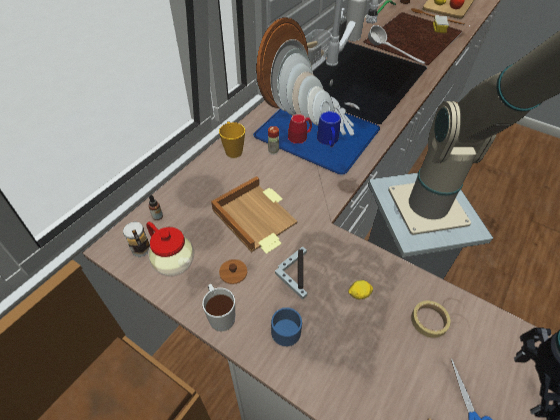

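The pictures show the tray at (295,190) in top, the lid at (218,168), the pot at (144,218) and the square at (212,232), all matching the measured world positions. I'll go above the lid first and turn the tool to the yaw the square will need.

Call:
{"name": "move_arm", "arguments": {"steps": [[0, 0, -5.9, 0.0334, -0.0328, 0, 0.06], [0, 0, -5.9, 0.0334, -0.0328, 0, 0.06], [0, 0, -5.9, 0.0334, -0.0328, 0, 0.06], [0, 0, -5.9, 0.0334, -0.0328, 0, 0.06], [0, 0, -5.9, 0.0334, -0.0328, 0, 0.06]]}}

```text
clock: 1.8
eef_pos: [334.5, 463.1, 231.6]
tool_rot: [3.141, -0.0, 2.364]
force: [1.9, 0.6, 0.3]
width: 60.0
gripper_force: 0.0
```

Call:
{"name": "move_arm", "arguments": {"steps": [[0, 0, -5.9, 0.0334, -0.0328, 0, 0.06], [0, 0, -5.9, 0.0334, -0.0328, 0, 0.06], [0, 0, -5.9, 0.0334, -0.0328, 0, 0.06], [0, 0, -5.9, 0.0334, -0.0328, 0, 0.06], [0, 0, -5.9, 0.0334, -0.0328, 0, 0.06]]}}

```text
clock: 2.3
eef_pos: [501.5, 299.1, 231.6]
tool_rot: [3.141, -0.0, 1.849]
force: [0.5, -0.1, -0.9]
width: 60.0
gripper_force: 0.0
```

Call:
{"name": "move_arm", "arguments": {"steps": [[0, 0, -5.9, 0.0334, -0.0328, 0, 0.06], [0, 0, -5.9, 0.0334, -0.0328, 0, 0.06], [0, 0, -5.9, 0.0334, -0.0328, 0, 0.06], [0, 0, -5.9, 0.0334, -0.0328, 0, 0.06], [0, 0, -5.9, 0.0, 0.0, 0, 0.06]]}}

```text
clock: 2.8
eef_pos: [638.7, 160.3, 231.8]
tool_rot: [3.135, 0.004, 1.324]
force: [0.4, -1.3, 0.5]
width: 60.0
gripper_force: 0.0
```

```bash
cat > look.py <<'E'
from h import *
import sys
def look(tag):
    s=telemetry.read_state();c=eyes.calibration('wrist')
    im,d=eyes.get_image('wrist');cv2.imwrite(f'pics/{tag}.png',im)
    print(s['clock'],s['eef_pos'].round(1),s['tool_rot'].round(4),s['force'].round(1),'cam',np.round(c['position']))
    return im,d,c,cloud('wrist',d,c)
def circ(P,m,n):
    q=P[m]
    if len(q)<10: print(n,'few');return
    (a,b),r=cv2.minEnclosingCircle(np.float32(q[:,:2])); 
    print(n,len(q),'circ',round(a,1),round(b,1),round(r,1),'rect',cv2.minAreaRect(np.float32(q[:,:2])),'z',np.median(q[:,2]).round(1))
E
python3 - <<'E'
from look import *
im,d,c,P=look('w1')
x,y,z=P[...,0],P[...,1],P[...,2]
print(find('wrist','lid_seat',c),find('wrist','pot_lid',c))
near=(d>0)&(np.hypot(x-668,y-135)<48)
circ(P,near&(z>33)&(z<43),'knob');circ(P,near&(z>9)&(z<18),'disc')
E
```

```text
2.8 [638.7 160.3 231.8] [3.1355 0.0043 1.324 ] [ 0.4 -1.3  0.5] cam [655. 229. 374.]
[(array([669.8, 138.4,   4.6]), 0.88)] [(array([670.6, 136.9,  -0.7]), 0.95), (array([553.9, 156.6,   0.9]), 0.54)]
knob 302 circ 668.3 136.7 10.8 rect ((668.2984008789062, 136.73895263671875), (20.47607421875, 20.910396575927734), 50.31311798095703) z 37.6
disc 3404 circ 668.0 136.3 40.7 rect ((668.1073608398438, 136.571533203125), (80.24382019042969, 80.27240753173828), 85.44584655761719) z 13.5
```

View pics/w1.png

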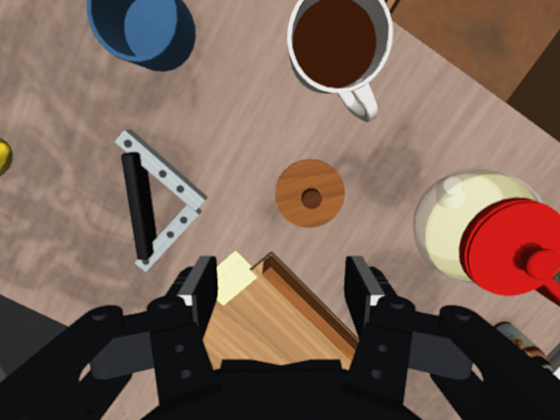

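The wrist picture shows the lid at (310,193), the pot at (140,25), the white mug at (340,40) and the square at (160,200), so the way down to the lid is clear.

Call:
{"name": "move_arm", "arguments": {"steps": [[0, 0, 0, 0.0295, -0.0237, -0.02, 0.06], [0, 0, 0, 0, 0, -0.05, 0.06], [0, 0, 0, 0, 0, -0.05, 0.06], [0, 0, 0, 0, 0, -0.04, 0.06], [0, 0, 0, 0, 0, -0.03, 0.06]]}}

```text
clock: 3.45
eef_pos: [660.8, 148.0, 38.3]
tool_rot: [-3.137, -0.0, 1.343]
force: [0.4, 0.3, 0.1]
width: 60.1
gripper_force: 0.0
```

Call:
{"name": "move_arm", "arguments": {"steps": [[0, 0, 0, 0, 0, 0, 0.06]]}}

```text
clock: 3.55
eef_pos: [658.7, 147.5, 36.7]
tool_rot: [-3.132, 0.002, 1.343]
force: [-1.3, -0.5, -0.3]
width: 60.2
gripper_force: 0.0
```

Call:
{"name": "move_arm", "arguments": {"steps": [[0, 0, 0, 0.0095, -0.0109, 0, 0.06], [0, 0, 0, 0, 0, 0, 0.06]]}}

```text
clock: 3.75
eef_pos: [676.4, 132.3, 44.2]
tool_rot: [3.135, -0.0, 1.337]
force: [0.2, -0.9, 0.7]
width: 60.1
gripper_force: 0.0
```

Call:
{"name": "move_arm", "arguments": {"steps": [[0, 0, 0, 0, 0, 0, 0.06], [0, 0, 0, 0, 0, 0, 0.06], [0, 0, 0, 0, 0, 0, 0.06]]}}

```text
clock: 4.05
eef_pos: [673.2, 135.1, 42.3]
tool_rot: [3.141, -0.001, 1.339]
force: [1.0, -0.2, -0.5]
width: 59.9
gripper_force: 0.0
```

Call:
{"name": "move_arm", "arguments": {"steps": [[0, 0, 0, 0, 0, 0, 0.06], [0, 0, 0, 0, 0, 0, 0.06], [0, 0, 0, 0, 0, 0, 0.06]]}}

```text
clock: 4.35
eef_pos: [672.8, 134.7, 41.3]
tool_rot: [-3.141, 0.0, 1.338]
force: [1.4, 0.3, -0.6]
width: 59.6
gripper_force: 0.0
```

Call:
{"name": "move_arm", "arguments": {"steps": [[0, 0, 0, -0.0046, 0.0018, 0, 0.06], [0, 0, 0, 0, 0, -0.008, 0.06], [0, 0, 0, 0, 0, -0.009, 0.06], [0, 0, 0, 0, 0, -0.008, 0.06], [0, 0, 0, 0, 0, 0, 0.06]]}}

```text
clock: 4.85
eef_pos: [667.0, 136.2, 14.3]
tool_rot: [-3.139, 0.001, 1.338]
force: [-0.6, -0.1, 0.6]
width: 59.8
gripper_force: 0.0
```

Call:
{"name": "move_arm", "arguments": {"steps": [[0, 0, 0, 0, 0, 0, 0.06], [0, 0, 0, 0, 0, 0, 0.06], [0, 0, 0, 0, 0, 0, 0.06]]}}

```text
clock: 5.15
eef_pos: [668.7, 136.3, 16.7]
tool_rot: [3.141, -0.0, 1.338]
force: [0.3, 0.5, 0.4]
width: 60.1
gripper_force: 0.0
```

Well centred. Closing now.

Call:
{"name": "move_arm", "arguments": {"steps": [[0, 0, 0, 0, 0, 0, 0.012], [0, 0, 0, 0, 0, 0, 0.012], [0, 0, 0, 0, 0, 0, 0.012], [0, 0, 0, 0, 0, 0, 0.012], [0, 0, 0, 0, 0, 0, 0.012]]}}

```text
clock: 5.65
eef_pos: [668.6, 136.4, 16.7]
tool_rot: [3.141, -0.0, 1.338]
force: [0.3, 0.6, 2.2]
width: 19.9
gripper_force: 58.6
```

Call:
{"name": "move_arm", "arguments": {"steps": [[0, 0, 0, 0, 0, 0, 0.012], [0, 0, 0, 0, 0, 0, 0.012]]}}

```text
clock: 5.85
eef_pos: [668.6, 136.4, 16.7]
tool_rot: [3.141, -0.0, 1.338]
force: [-0.5, -0.3, 4.8]
width: 19.9
gripper_force: 58.7
```

Call:
{"name": "move_arm", "arguments": {"steps": [[0, 0, 0, 0, 0, 0.015, 0.012], [0, 0, 0, 0, 0, 0.025, 0.012], [0, 0, 0, 0, 0, 0.03, 0.012], [0, 0, 0, 0, 0, 0.03, 0.012], [0, 0, 0, -0.007, 0.013, 0.01, 0.012]]}}

```text
clock: 6.35
eef_pos: [664.1, 146.7, 130.2]
tool_rot: [3.135, -0.0, 1.334]
force: [0.4, -0.5, -0.8]
width: 19.7
gripper_force: 58.7
```

Call:
{"name": "move_arm", "arguments": {"steps": [[0, 0, 0, -0.014, 0.0255, 0, 0.012], [0, 0, 0, -0.014, 0.0255, 0, 0.012], [0, 0, 0, -0.014, 0.0255, 0, 0.012], [0, 0, 0, -0.014, 0.0255, 0, 0.012], [0, 0, 0, -0.014, 0.0255, 0, 0.012]]}}

```text
clock: 6.85
eef_pos: [588.9, 279.0, 125.4]
tool_rot: [-3.139, 0.0, 1.339]
force: [0.8, -0.4, -0.8]
width: 19.8
gripper_force: 58.7
```

Call:
{"name": "move_arm", "arguments": {"steps": [[0, 0, 0, -0.007, 0.0125, 0, 0.012], [0, 0, 0, 0, 0, 0, 0.012], [0, 0, 0, 0, 0, 0, 0.012], [0, 0, 0, 0, 0, 0, 0.012], [0, 0, 0, 0, 0, 0, 0.012]]}}

```text
clock: 7.35
eef_pos: [585.4, 287.3, 126.4]
tool_rot: [3.141, 0.001, 1.335]
force: [-0.7, -0.9, -1.3]
width: 19.6
gripper_force: 58.7
```

```bash
python3 - <<'E'
from look import *
im,d,c,P=look('w2')
x,y,z=P[...,0],P[...,1],P[...,2]
print(find('wrist','pot_rim',c),find('wrist','glue_pot',c),find('wrist','lid_seat',c))
near=(d>0)&(np.hypot(x-555,y-340)<48)
circ(P,near&(z>64)&(z<73),'rim')
near=(d>0)
s=telemetry.read_state()['eef_pos']
near=(d>0)&(np.hypot(x-s[0],y-s[1])<55)
print(np.histogram(z[near],bins=np.arange(50,150,5)))
E
```

```text
7.35 [585.4 287.3 126.4] [3.1407e+00 7.0000e-04 1.3353e+00] [-0.7 -0.9 -1.3] cam [602. 356. 269.]
[(array([552.9, 341.3,  64.4]), 0.59)] [(array([5.561e+02, 3.417e+02, 3.000e-01]), 0.57)] [(array([585.3, 287.9, 111.8]), 0.55)]
rim 2380 circ 554.9 342.5 38.9 rect ((554.026611328125, 345.1079406738281), (77.41671752929688, 69.51657104492188), 16.528940200805664) z 67.5
(array([   52,    50,    54,   453,     0,     0,     0,     0,     0,
           0,     0,     0,     0,   116, 11877,    95,   229,   509,
         567]), array([ 50,  55,  60,  65,  70,  75,  80,  85,  90,  95, 100, 105, 110,
       115, 120, 125, 130, 135, 140, 145]))
```

View pics/w2.png

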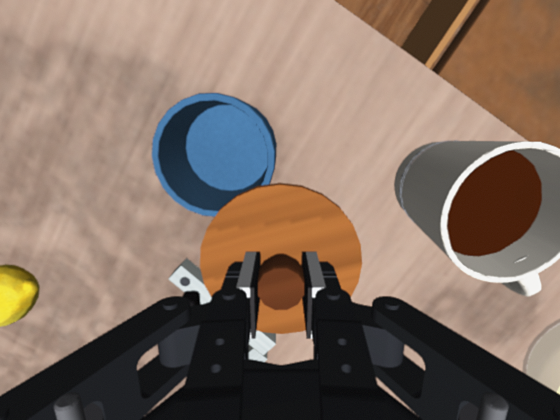

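The picture shows the pot's mouth at (214,152), partly hidden by the held lid at (280,258), which hangs level. I'll fit both centres.

```bash
python3 - <<'E'
from look import *
from scipy.spatial import ConvexHull
from scipy.optimize import least_squares
im,d,c,P=look('w3')
x,y,z=P[...,0],P[...,1],P[...,2]
def fit(m,c0,r,n):
    q=P[m][:,:2]; ang=np.arctan2(*(q-c0).T[::-1]); rr=np.hypot(*(q-c0).T)
    b=np.round(ang/np.radians(4)); e=np.array([q[b==k][rr[b==k].argmax()] for k in np.unique(b)])
    f=least_squares(lambda p:np.hypot(*(e-p).T)-r,c0,loss='soft_l1',f_scale=.7)
    print(n,f.x.round(1),'res',np.median(abs(f.fun)).round(2),len(e))
near=(d>0)&(np.hypot(x-555,y-341)<44)
fit(near&(z>65)&(z<71),np.array([555.,341]),39,'rim')
s=telemetry.read_state()['eef_pos']
n2=(d>0)&(np.hypot(x-s[0],y-s[1])<48)&(z>118)&(z<126)
fit(n2&(y>s[1]+5),s[:2].copy(),40.5,'lid'); q=P[n2]
A=np.c_[q[:,:2]-s[:2],np.ones(len(q))];print('plane',np.linalg.lstsq(A,q[:,2],rcond=None)[0].round(4))
E
```

```text
7.55 [584.7 288.7 126.3] [3.1414 0.     1.337 ] [-0.2  0.   0.1] cam [601. 357. 269.]
rim [555.4 341.5] res 0.67 76
lid [584.6 288.7] res 0.11 42
plane [-1.900000e-03 -5.300000e-03  1.230329e+02]
```

Call:
{"name": "move_arm", "arguments": {"steps": [[0, 0, 0, -0.008, 0.0133, 0, 0.012], [0, 0, 0, -0.008, 0.0133, 0, 0.012], [0, 0, 0, -0.008, 0.0133, -0.01, 0.012], [0, 0, 0, -0.0055, 0.0133, -0.013, 0.012], [0, 0, 0, 0, 0, -0.01, 0.012]]}}

```text
clock: 8.1
eef_pos: [551.7, 346.9, 91.3]
tool_rot: [-3.138, -0.001, 1.344]
force: [-1.1, 0.2, -1.7]
width: 19.4
gripper_force: 58.8
```

Call:
{"name": "move_arm", "arguments": {"steps": [[0, 0, 0, 0, 0, 0, 0.012], [0, 0, 0, 0, 0, 0, 0.012], [0, 0, 0, 0, 0, 0, 0.012], [0, 0, 0, 0, 0, 0, 0.012], [0, 0, 0, 0, 0, 0, 0.012]]}}

```text
clock: 8.6
eef_pos: [555.4, 342.2, 93.8]
tool_rot: [3.141, -0.001, 1.337]
force: [0.4, -0.2, -1.0]
width: 19.8
gripper_force: 58.8
```

```bash
python3 - <<'E'
from look import *
s=telemetry.read_state();print(s['clock'],s['eef_pos'].round(1),s['tool_rot'].round(4),s['force'].round(2))
for cam in ('side','top'):
    c=eyes.calibration(cam);im,d=eyes.get_image(cam);cv2.imwrite(f'pics/{cam}4.png',im)
    print(find(cam,'pot_rim',c),find(cam,'lid_seat',c))
E
```

```text
8.6 [555.4 342.2  93.8] [ 3.1409e+00 -6.0000e-04  1.3373e+00] [ 0.45 -0.22 -1.05]
[(array([555.4, 343.8,  66.6]), 0.74)] [(array([555.2, 343.7,  82.6]), 0.57), (array([554.8, 340.3,  67.2]), 0.27)]
[(array([558.3, 341.3,  67.8]), 0.75)] [(array([554.7, 341.5,  85.5]), 0.72), (array([ 6.893e+02, -1.092e+02,  1.000e-01]), 0.18)]
```

Call:
{"name": "move_arm", "arguments": {"steps": [[0, 0, 0, 0, 0, -0.003, 0.012], [0, 0, 0, 0, 0, -0.003, 0.012], [0, 0, 0, 0, 0, -0.003, 0.012], [0, 0, 0, 0, 0, -0.002, 0.012], [0, 0, 0, 0, 0, 0, 0.012]]}}

```text
clock: 9.4
eef_pos: [554.5, 342.5, 81.8]
tool_rot: [-3.141, 0.001, 1.338]
force: [0.2, -1.0, -1.3]
width: 19.6
gripper_force: 58.8
```

Call:
{"name": "move_arm", "arguments": {"steps": [[0, 0, 0, 0, 0, 0, 0.012], [0, 0, 0, 0, 0, 0, 0.012], [0, 0, 0, 0, 0, 0, 0.012]]}}

```text
clock: 9.7
eef_pos: [555.0, 342.6, 82.5]
tool_rot: [3.141, -0.0, 1.338]
force: [-0.1, 0.3, -1.5]
width: 19.7
gripper_force: 58.8
```

Call:
{"name": "move_arm", "arguments": {"steps": [[0, 0, 0, 0, 0, -0.002, 0.012], [0, 0, 0, 0, 0, -0.002, 0.012], [0, 0, 0, 0, 0, -0.002, 0.012], [0, 0, 0, 0, 0, 0, 0.012], [0, 0, 0, 0, 0, 0, 0.012]]}}

```text
clock: 10.2
eef_pos: [554.8, 342.6, 76.7]
tool_rot: [-3.141, -0.0, 1.338]
force: [-1.6, -0.3, 4.0]
width: 19.7
gripper_force: 59.1
```

Call:
{"name": "move_arm", "arguments": {"steps": [[0, 0, 0, 0, 0, 0, 0.012], [0, 0, 0, 0, 0, 0, 0.012]]}}

```text
clock: 10.4
eef_pos: [554.8, 342.6, 76.7]
tool_rot: [-3.141, -0.0, 1.338]
force: [-2.2, -0.6, 6.0]
width: 19.6
gripper_force: 59.2
```

Call:
{"name": "move_arm", "arguments": {"steps": [[0, 0, 0, 0, 0, 0, 0.05], [0, 0, 0, 0, 0, 0, 0.05], [0, 0, 0, 0, 0, 0, 0.05], [0, 0, 0, 0, 0, 0, 0.05], [0, 0, 0, 0, 0, 0.01, 0.05]]}}

```text
clock: 10.9
eef_pos: [553.8, 342.1, 85.3]
tool_rot: [-3.139, 0.002, 1.338]
force: [-0.3, 0.9, -0.1]
width: 49.6
gripper_force: 0.0
```

Call:
{"name": "move_arm", "arguments": {"steps": [[0, 0, 0, 0, 0, 0.03, 0.05], [0, 0, 0, 0, 0, 0.04, 0.05], [0, 0, 0, -0.01, -0.01, 0.04, 0.05], [0, 0, 0, -0.015, -0.03, 0.02, 0.05], [0, 0, 0, -0.015, -0.035, 0, 0.05]]}}

```text
clock: 11.4
eef_pos: [516.6, 268.6, 220.3]
tool_rot: [3.136, -0.006, 1.341]
force: [-0.1, -0.2, -0.2]
width: 49.6
gripper_force: 0.0
```

Call:
{"name": "move_arm", "arguments": {"steps": [[0, 0, 0, -0.016, -0.04, 0, 0.05], [0, 0, 0, -0.01, -0.03, 0, 0.05], [0, 0, 0, -0.005, -0.015, 0, 0.05], [0, 0, 0, 0, 0, 0, 0.05], [0, 0, 0, 0, 0, 0, 0.05]]}}

```text
clock: 11.9
eef_pos: [484.7, 184.3, 216.7]
tool_rot: [3.141, -0.002, 1.339]
force: [0.3, 1.6, 0.2]
width: 49.8
gripper_force: 0.0
```

Call:
{"name": "move_arm", "arguments": {"steps": [[0, 0, 0, 0, 0, 0, 0.05], [0, 0, 0, 0, 0, 0, 0.05]]}}

```text
clock: 12.1
eef_pos: [484.2, 184.2, 216.0]
tool_rot: [3.142, -0.0, 1.34]
force: [0.1, -0.7, 0.2]
width: 50.4
gripper_force: 0.0
```

```bash
python3 - <<'E'
from look import *
im,d,c,P=look('w5');np.savez('w5.npz',P=P,d=d)
x,y,z=P[...,0],P[...,1],P[...,2]
print(find('wrist','square_grip',c),find('wrist','corner_square',c))
near=(d>0)&(np.hypot(x-479,y-173)<80)
circ(P,near&(z>37)&(z<47),'bar')
m=(d>0)&(z>14)&(z<22)&(np.hypot(x-510,y-165)<115)
circ(P,m,'legs')
near=(d>0)&(np.hypot(x-555,y-342)<50)
q=P[near&(z>69)&(z<77)]
if len(q): circ(P,near&(z>69)&(z<77),'lid');A=np.c_[q[:,:2]-q[:,:2].mean(0),np.ones(len(q))];print('plane',np.linalg.lstsq(A,q[:,2],rcond=None)[0].round(4))
E
```

```text
12.1 [484.2 184.2 216. ] [ 3.1415e+00 -2.0000e-04  1.3404e+00] [ 0.1 -0.7  0.2] cam [500. 253. 358.]
[(array([480.4, 167.7,  27.7]), 0.61), (array([336.1, 267.6,   0.6]), 0.58)] []
bar 46 circ 473.4 177.1 54.5 rect ((477.6302490234375, 176.10536193847656), (108.91357421875, 9.726515769958496), 76.89498138427734) z 37.2
legs 2987 circ 525.2 162.4 100.9 rect ((521.7294921875, 162.72496032714844), (167.6688690185547, 128.56564331054688), 76.77629089355469) z 17.8
lid 3038 circ 551.7 330.8 38.3 rect ((548.5401611328125, 317.4046630859375), (29.463699340820312, 76.5434799194336), 76.88520050048828) z 73.1
plane [1.06000e-02 3.88000e-02 7.31166e+01]
```

View pics/w5.png

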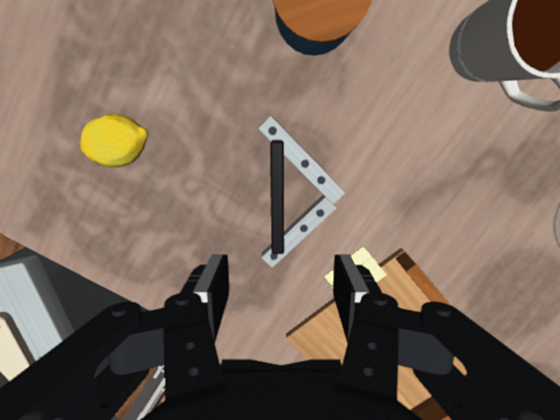

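The picture shows the bar upright at (277,197), parallel to the finger pads' width. The square's nose is at (343,198) and the lid on the pot is at the top edge, (322,10). I'll refine the bar position and check the lid.

```bash
python3 - <<'E'
from look import *
im=cv2.imread('pics/w5.png');c=eyes.calibration('wrist')
Z=np.load('w5.npz');P=Z['P'];z=P[...,2];d=Z['d'];print('bar z',z[150:250:20,277].round(1))
roi=np.zeros(im.shape[:2],bool);roi[125:262,262:292]=1
m=roi&(im.max(2)<50);v,u=np.nonzero(m);print(len(u),u.mean(),v.mean(),cv2.minAreaRect(np.float32(np.c_[u,v])))
M,p=T(c);K=np.array([[c['fx'],0,c['cx']],[0,c['fy'],c['cy']],[0,0,1]])
def ray(uv,h):
    n=cv2.undistortPoints(np.float64(uv).reshape(-1,1,2),K,np.array(c['distortion'])).reshape(-1,2)
    r=np.c_[n,np.ones(len(n))]@M.T; return p+r*((h-p[2])/r[:,2])[:,None]
w=ray(np.c_[u,v],43)[:,:2];print('bar',cv2.minAreaRect(np.float32(w)),w.mean(0))
mm=(d>0)&(z>14)&(z<22)&(np.hypot(P[...,0]-510,P[...,1]-165)<115)
q=P[mm][:,:2]
for n,k in(('y leg?',q[:,1]>185),('x leg?',q[:,1]<135)):
    f=cv2.fitLine(np.float32(q[k]),cv2.DIST_HUBER,0,.01,.01).ravel();print(n,np.degrees(np.arctan2(f[1],f[0])),f)
for cam in('side','top'):
    c=eyes.calibration(cam);i,d=eyes.get_image(cam);Q=cloud(cam,d,c)
    nn=(d>0)&(np.hypot(Q[...,0]-555,Q[...,1]-342)<60)&(Q[...,2]>60)&(Q[...,2]<84)
    circ(Q,nn,cam+' lid');print(np.histogram(Q[nn][:,2],bins=range(60,85,3))[0],find(cam,'lid_seat',c),find(cam,'pot_rim',c))
    q=Q[nn&(Q[...,2]>66)&(Q[...,2]<80)];A=np.c_[q[:,:2]-q[:,:2].mean(0),np.ones(len(q))];print('plane',np.linalg.lstsq(A,q[:,2],rcond=None)[0].round(4),len(q))
    cv2.imwrite(f'pics/{cam}6.png',i)
    if cam=='side': cv2.imwrite('pics/lidcrop.png',cv2.resize(i[270:370,220:360],None,fx=4,fy=4))
E
```

```text
bar z [36.5 35.7 36.2 35.6 36.1]
1116 276.69175627240145 202.24462365591398 ((277.0, 197.0), (112.0, 12.0), 90.0)
bar ((478.1182861328125, 174.37014770507812), (116.63758850097656, 12.530837059020996), 76.23790740966797) [476.83667502 171.16249552]
y leg? -57.652935 [  0.53504646  -0.84482265 504.211      219.29485   ]
x leg? 28.70173 [8.77131641e-01 4.80250001e-01 4.80478149e+02 1.18636955e+02]
side lid 730 circ 554.5 343.6 41.3 rect ((553.809814453125, 344.5076904296875), (80.13714599609375, 77.5595474243164), 79.5127944946289) z 73.7
[  9   2   9 112 418 175   4   1] [(array([555.3, 343.3,  69.3]), 0.94)] [(array([553.2, 340.8,  70.2]), 0.51), (array([479.8, 174.2,  24. ]), 0.22)]
plane [-6.50000e-03 -6.10000e-03  7.36593e+01] 718
top lid few
[0 0 0 0 0 0 0 0] [] []
plane [0. 0. 0.] 0<stdin>:19: RuntimeWarning: Mean of empty slice.
  ret = um.true_divide(
```

View pics/lidcrop.png

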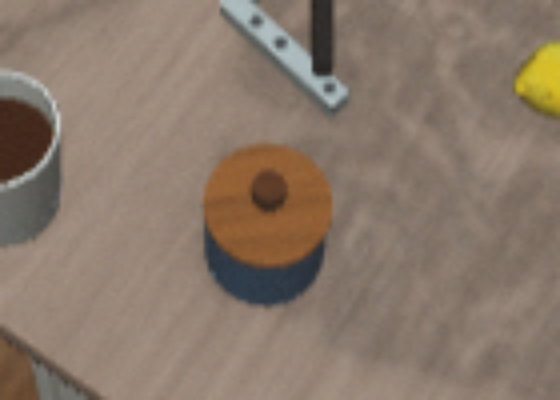

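The lid sits level and centred on the pot in the crop, at (267,205). I'll descend over the bar.

Call:
{"name": "move_arm", "arguments": {"steps": [[0, 0, 0, -0.0066, -0.0116, -0.02, 0.045], [0, 0, 0, 0, 0, -0.035, 0.045], [0, 0, 0, 0, 0, -0.035, 0.045], [0, 0, 0, 0, 0, -0.035, 0.045], [0, 0, 0, 0, 0, -0.025, 0.045]]}}

```text
clock: 13.05
eef_pos: [476.5, 170.8, 64.4]
tool_rot: [-3.14, 0.001, 1.338]
force: [-0.4, 0.5, 0.1]
width: 45.0
gripper_force: 0.0
```

Call:
{"name": "move_arm", "arguments": {"steps": [[0, 0, 0, 0, 0, 0, 0.045], [0, 0, 0, 0, 0, 0, 0.045], [0, 0, 0, 0, 0, 0, 0.045], [0, 0, 0, 0, 0, 0, 0.045], [0, 0, 0, 0, 0, 0, 0.045]]}}

```text
clock: 13.55
eef_pos: [477.9, 171.4, 67.4]
tool_rot: [3.14, -0.001, 1.338]
force: [0.9, -0.3, 0.5]
width: 45.1
gripper_force: 0.0
```

Call:
{"name": "move_arm", "arguments": {"steps": [[0, 0, 0, 0, 0.001, -0.02, 0.045], [0, 0, 0, 0, 0, -0.018, 0.045], [0, 0, 0, 0, 0, -0.012, 0.045], [0, 0, 0, 0, 0, -0.006, 0.045], [0, 0, 0, 0, 0, -0.003, 0.045]]}}

```text
clock: 14.05
eef_pos: [477.2, 171.9, 7.1]
tool_rot: [-3.141, 0.0, 1.338]
force: [-0.7, 0.3, 0.2]
width: 44.8
gripper_force: 0.0
```

Call:
{"name": "move_arm", "arguments": {"steps": [[0, 0, 0, 0, 0, 0, 0.045], [0, 0, 0, 0, 0, 0, 0.045], [0, 0, 0, 0, 0, 0, 0.045], [0, 0, 0, 0, 0, 0, 0.045]]}}

```text
clock: 14.45
eef_pos: [477.5, 172.1, 7.7]
tool_rot: [3.141, -0.0, 1.338]
force: [1.2, -0.2, -0.1]
width: 45.1
gripper_force: 0.0
```

Call:
{"name": "move_arm", "arguments": {"steps": [[0, 0, 0, 0, 0, 0, 0.005], [0, 0, 0, 0, 0, 0, 0.005], [0, 0, 0, 0, 0, 0, 0.005], [0, 0, 0, 0, 0, 0, 0.005], [0, 0, 0, 0, 0, 0, 0.005]]}}

```text
clock: 14.95
eef_pos: [477.3, 172.0, 7.6]
tool_rot: [3.141, -0.0, 1.338]
force: [-0.7, -0.4, 5.3]
width: 13.0
gripper_force: 59.6
```

Call:
{"name": "move_arm", "arguments": {"steps": [[0, 0, 0, 0, 0, 0.01, 0.005], [0, 0, 0, 0, 0, 0.025, 0.005], [0, 0, 0, 0, 0, 0.035, 0.005], [0, 0, 0, 0, 0, 0.035, 0.005], [0, 0, 0, 0.005, -0.015, 0.02, 0.005]]}}

```text
clock: 15.45
eef_pos: [481.9, 159.3, 134.5]
tool_rot: [3.141, -0.002, 1.342]
force: [1.1, -0.2, -2.6]
width: 13.3
gripper_force: 59.0
```

Call:
{"name": "move_arm", "arguments": {"steps": [[0, 0, -0.8, 0.01, -0.03, 0, 0.005], [0, 0, -0.8, 0.01, -0.03, 0, 0.005], [0, 0, -0.8, 0.01, -0.03, 0, 0.005], [0, 0, -0.8, 0.01, -0.03, 0, 0.005], [0, 0, -0.8, 0.01, -0.03, 0, 0.005]]}}

```text
clock: 15.95
eef_pos: [531.9, 5.9, 132.4]
tool_rot: [-3.141, 0.0, 1.268]
force: [0.9, 0.1, -2.3]
width: 13.0
gripper_force: 58.9
```

Call:
{"name": "move_arm", "arguments": {"steps": [[0, 0, 0, 0.01, -0.03, 0, 0.005], [0, 0, 0, 0.005, -0.015, 0, 0.005], [0, 0, 0, 0, 0, 0, 0.005], [0, 0, 0, 0, 0, 0, 0.005], [0, 0, 0, 0, 0, 0, 0.005]]}}

```text
clock: 16.45
eef_pos: [546.5, -36.2, 132.1]
tool_rot: [-3.14, -0.001, 1.27]
force: [0.1, 0.3, -2.5]
width: 12.6
gripper_force: 58.8
```

Call:
{"name": "move_arm", "arguments": {"steps": [[0, 0, 0, 0, 0, 0, 0.005], [0, 0, 0, 0, 0, 0, 0.005]]}}

```text
clock: 16.65
eef_pos: [547.0, -36.9, 132.3]
tool_rot: [-3.141, -0.0, 1.27]
force: [-0.1, 0.2, -2.4]
width: 13.0
gripper_force: 58.8
```

```bash
cat > tr.py <<'E'
from look import *
def run(tag):
    im,d,c,P=look(tag);np.savez(tag+'.npz',P=P,d=d)
    z=P[...,2];xy=P[...,:2]
    t=np.radians(117.5);ex=np.array([np.cos(t),np.sin(t)]);ey=np.array([-ex[1],ex[0]])
    r=(xy-[691,-108]); a=r@ex; b=r@ey
    # free rail bands (outside held square)
    top=(d>0)&(z>43)&(z<53)
    A=top&(a>5)&(a<225)&(b>-25)&(b<12); B=top&(b>5)&(b<175)&(a>-25)&(a<12)
    def inner(m,s,v):   # inner edge of rail vs station
        k=np.floor(s[m]/6);S=[];V=[]
        for j in np.unique(k):
            e=v[m][k==j]
            if len(e)>=6:S.append((j+.5)*6);V.append(np.median(e))
        S,V=np.array(S),np.array(V)
        if len(S)<4: print('few');return
        p=np.polyfit(S,V,1)
        for _ in range(3):
            ok=abs(np.polyval(p,S)-V)<2; p=np.polyfit(S[ok],V[ok],1)
        return p,S[ok].min(),S[ok].max(),ok.sum()
    ra=inner(A,a,b); rb=inner(B,b,a); print('rail_a b(a)',ra,'rail_b a(b)',rb)
    if ra and rb:
        (m1,c1),(m2,c2)=ra[0],rb[0]; c1+=7;c2+=7   # centre line -> inner face
        s=np.linalg.solve([[-m1,1],[1,-m2]],[c1,c2])
        print('corner',(np.array([691,-108])+s[0]*ex+s[1]*ey).round(1),'yaw',117.5+np.degrees(m1),117.5-np.degrees(m2))
    print(find('wrist','tray_corner',c),find('wrist','corner_square',c),find('wrist','square_grip',c))
    h=(d>0)&(a>20)&(a<200)&(b>20)&(b<170);print(np.histogram(z[h],bins=range(-6,160,6))[0])
    return im,d,c,P
E
python3 -c "
from tr import *
run('w7')"
```

```text
16.65 [547.  -36.9 132.3] [-3.1412e+00 -4.0000e-04  1.2700e+00] [-0.1  0.2 -2.4] cam [568.  30. 275.]
rail_a b(a) (array([ 0.00980839, -3.93649813]), np.float64(3.0), np.float64(201.0), np.int64(34)) rail_b a(b) (array([-0.01829254, -2.77966073]), np.float64(3.0), np.float64(75.0), np.int64(13))
corner [ 686.3 -105.7] yaw 118.06197925928684 118.5480854809683
[(array([ 691.6, -108. ,   13. ]), 0.7)] [(array([623.1, -59.7, 126.7]), 0.64)] [(array([546.4, -37.8, 152.3]), 0.94), (array([ 686.7, -111.5,    1. ]), 0.65)]
[    0     0 10056  6837     0     0     0     0     0     0     0     0
     0     0     0     0     0     0     0     0     0    43   370   458
 11611   420   407]
```

View pics/w7.png

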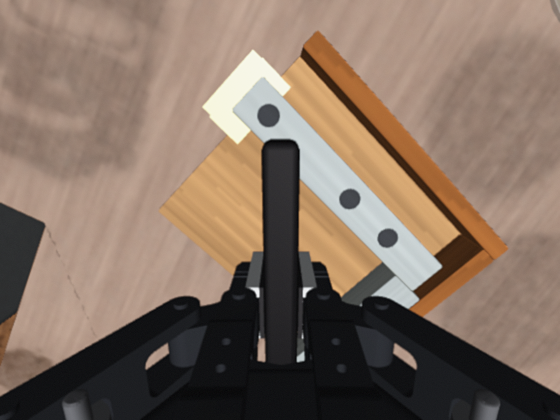

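The picture shows the held square with its leg running from (265,95) to (425,270), nearly parallel to rail_a, which runs from (315,45) to (490,245). I'll compare the two angles and positions in this same cloud.

```bash
python3 - <<'E'
from h import *
Z=np.load('w7.npz');P=Z['P'];d=Z['d'];z=P[...,2];xy=P[...,:2]
t=np.radians(118.);ex=np.array([np.cos(t),np.sin(t)]);ey=np.array([-ex[1],ex[0]]);o=np.array([691,-108])
r=xy-o;a=r@ex;b=r@ey
def edges(m,s,v,lo,hi,w=8):
    L=[]
    for j in np.arange(lo,hi,w):
        e=v[m&(s>=j)&(s<j+w)]
        if len(e)>15:L.append((j+w/2,*np.percentile(e,[3,97]),len(e)))
    L=np.array(L);out=[]
    for k in(1,2):
        p=np.polyfit(L[:,0],L[:,k],1)
        for _ in range(4):
            ok=abs(np.polyval(p,L[:,0])-L[:,k])<1.5;p=np.polyfit(L[ok,0],L[ok,k],1)
        out.append((p.round(4),ok.sum()))
    return out
top=(d>0)&(z>46)&(z<51)
print('rail_a outer,inner',edges(top&(abs(b)<30),a,b,10,200)); print('rail_b',edges(top&(abs(a)<30),b,a,10,80))
print('rail z',np.median(z[top&(abs(b)<20)]))
leg=(d>0)&(z>138)&(z<150); q=r[leg]
g=np.array([547,-36.9])-o; q0=np.array([g@ex,g@ey])-55.2; print('expected nose in tray frame',q0)
la,lb=a-q0[0],b-q0[1]
m=leg&(la>25)&(la<118)&(lb<30)&(lb>-12); print('leg z',np.median(z[m]),'leg_x outer(b),inner',edges(m,la,lb,30,112))
E
```

```text
rail_a outer,inner [(array([ 1.20000e-03, -1.07361e+01]), np.int64(24)), (array([0.0022, 2.108 ]), np.int64(24))]
rail_b [(array([ 5.50000e-03, -1.17563e+01]), np.int64(8)), (array([-0.0102,  2.227 ]), np.int64(9))]
rail z 47.69480160412283
expected nose in tray frame [75.18147889 38.56502526]
leg z 142.4202352893074 leg_x outer(b),inner [(array([-0.0005, -0.3407]), np.int64(11)), (array([-3.40000e-03,  1.65536e+01]), np.int64(9))]
```

Call:
{"name": "move_arm", "arguments": {"steps": [[0, 0, 0.2, 0.0158, -0.0139, 0, 0.005], [0, 0, 0, 0.0158, -0.0139, 0, 0.005], [0, 0, 0, 0.0159, -0.014, -0.02, 0.005], [0, 0, 0, 0, 0, -0.035, 0.005], [0, 0, 0, 0, 0, -0.03, 0.005]]}}

```text
clock: 17.35
eef_pos: [595.2, -80.5, 46.2]
tool_rot: [3.141, 0.0, 1.271]
force: [-0.0, 0.6, -2.5]
width: 13.4
gripper_force: 58.9
```

Call:
{"name": "move_arm", "arguments": {"steps": [[0, 0, 0, 0, 0, 0, 0.005], [0, 0, 0, 0, 0, 0, 0.005], [0, 0, 0, 0, 0, 0, 0.005], [0, 0, 0, 0, 0, 0, 0.005], [0, 0, 0, 0, 0, 0, 0.005]]}}

```text
clock: 17.85
eef_pos: [595.6, -79.8, 48.7]
tool_rot: [3.139, -0.001, 1.272]
force: [0.6, -0.2, -1.3]
width: 12.9
gripper_force: 59.0
```

Call:
{"name": "move_arm", "arguments": {"steps": [[0, 0, 0.1, -0.001, 0.001, -0.01, 0.005], [0, 0, 0, 0, 0, -0.01, 0.005], [0, 0, 0, 0, 0, -0.005, 0.005], [0, 0, 0, 0, 0, 0, 0.005], [0, 0, 0, 0, 0, 0, 0.005]]}}

```text
clock: 18.35
eef_pos: [593.6, -79.0, 21.9]
tool_rot: [-3.141, 0.0, 1.273]
force: [-0.5, -0.3, -2.2]
width: 13.2
gripper_force: 59.2
```

Call:
{"name": "move_arm", "arguments": {"steps": [[0, 0, 0, 0, 0, 0, 0.005], [0, 0, 0, 0, 0, 0, 0.005]]}}

```text
clock: 18.55
eef_pos: [594.0, -78.9, 22.6]
tool_rot: [3.141, -0.0, 1.274]
force: [-0.1, -0.9, -2.6]
width: 12.7
gripper_force: 59.2
```

Call:
{"name": "move_arm", "arguments": {"steps": [[0, 0, 0, 0, 0, -0.001, 0.005], [0, 0, 0, 0, 0, -0.001, 0.005], [0, 0, 0, 0, 0, -0.001, 0.005], [0, 0, 0, 0, 0, 0, 0.005], [0, 0, 0, 0, 0, 0, 0.005]]}}

```text
clock: 19.05
eef_pos: [593.8, -78.8, 19.6]
tool_rot: [3.141, -0.0, 1.274]
force: [-0.2, 0.6, 2.3]
width: 12.6
gripper_force: 59.7
```

Call:
{"name": "move_arm", "arguments": {"steps": [[0, 0, 0, 0.0029, -0.0009, 0, 0.005], [0, 0, 0, 0.0029, -0.0009, 0, 0.005], [0, 0, 0, 0.0029, -0.0009, 0, 0.005], [0, 0, 0, 0.0019, -0.0006, 0, 0.005], [0, 0, 0, 0, 0, 0, 0.005]]}}

```text
clock: 19.55
eef_pos: [605.2, -82.4, 19.6]
tool_rot: [3.14, -0.0, 1.274]
force: [-0.6, -0.0, 5.0]
width: 12.7
gripper_force: 60.1
```

Call:
{"name": "move_arm", "arguments": {"steps": [[0, 0, 0, 0, 0, 0, 0.005], [0, 0, 0, 0, 0, 0, 0.005]]}}

```text
clock: 19.75
eef_pos: [605.2, -82.4, 19.6]
tool_rot: [3.14, -0.0, 1.274]
force: [0.6, 0.1, 4.5]
width: 13.3
gripper_force: 60.2
```

Call:
{"name": "move_arm", "arguments": {"steps": [[0, 0, 0, 0.001, -0.0003, 0, 0.005], [0, 0, 0, 0.001, -0.0003, 0, 0.005], [0, 0, 0, 0.001, -0.0003, 0, 0.005], [0, 0, 0, 0, 0, 0, 0.005], [0, 0, 0, 0, 0, 0, 0.005]]}}

```text
clock: 20.25
eef_pos: [607.2, -83.0, 19.6]
tool_rot: [-3.141, -0.0, 1.274]
force: [-2.2, 0.4, 7.6]
width: 12.7
gripper_force: 60.5
```

Call:
{"name": "move_arm", "arguments": {"steps": [[0, 0, 0, 0.001, -0.0003, 0, 0.005], [0, 0, 0, 0.001, -0.0003, 0, 0.005], [0, 0, 0, 0, 0, 0, 0.005], [0, 0, 0, 0, 0, 0, 0.005]]}}

```text
clock: 20.65
eef_pos: [609.2, -83.6, 19.6]
tool_rot: [-3.141, -0.0, 1.274]
force: [-2.1, 0.1, 7.2]
width: 13.1
gripper_force: 60.5
```

Call:
{"name": "move_arm", "arguments": {"steps": [[0, 0, 0, 0.001, -0.0003, 0, 0.005], [0, 0, 0, 0.001, -0.0003, 0, 0.005], [0, 0, 0, 0, 0, 0, 0.005], [0, 0, 0, 0, 0, 0, 0.005]]}}

```text
clock: 21.05
eef_pos: [611.2, -84.2, 19.6]
tool_rot: [-3.141, -0.0, 1.274]
force: [-2.7, 1.5, 7.9]
width: 13.1
gripper_force: 60.5
```

Call:
{"name": "move_arm", "arguments": {"steps": [[0, 0, 0, 0.001, -0.0003, 0, 0.005], [0, 0, 0, 0, 0, 0, 0.005], [0, 0, 0, 0, 0, 0, 0.005]]}}

```text
clock: 21.35
eef_pos: [612.2, -84.5, 19.6]
tool_rot: [-3.141, -0.0, 1.274]
force: [-1.9, 0.7, 7.3]
width: 13.5
gripper_force: 60.5
```

Call:
{"name": "move_arm", "arguments": {"steps": [[0, 0, 0, 0.001, -0.0003, 0, 0.005], [0, 0, 0, 0, 0, 0, 0.005], [0, 0, 0, 0, 0, 0, 0.005]]}}

```text
clock: 21.65
eef_pos: [612.4, -84.6, 19.6]
tool_rot: [-3.14, -0.0, 1.274]
force: [-3.7, 0.7, 8.6]
width: 13.3
gripper_force: 60.8
```

Call:
{"name": "move_arm", "arguments": {"steps": [[0, 0, 0, 0.001, -0.0003, 0, 0.005], [0, 0, 0, 0, 0, 0, 0.005], [0, 0, 0, 0, 0, 0, 0.005]]}}

```text
clock: 21.95
eef_pos: [612.5, -84.8, 19.6]
tool_rot: [-3.138, -0.0, 1.274]
force: [-5.4, 2.3, 11.0]
width: 13.0
gripper_force: 61.0
```

Call:
{"name": "move_arm", "arguments": {"steps": [[0, 0, 0, 0.001, -0.0003, 0, 0.005], [0, 0, 0, 0.001, -0.0003, 0.0005, 0.005], [0, 0, 0, 0, 0, 0, 0.005], [0, 0, 0, 0, 0, 0, 0.005]]}}

```text
clock: 22.35
eef_pos: [613.2, -86.0, 19.6]
tool_rot: [-3.136, 0.001, 1.273]
force: [-7.9, 0.6, 9.2]
width: 12.8
gripper_force: 60.8
```

Call:
{"name": "move_arm", "arguments": {"steps": [[0, 0, 0, 0.001, -0.0003, 0, 0.005], [0, 0, 0, 0.001, -0.0003, 0.0005, 0.005], [0, 0, 0, 0, 0, 0, 0.005], [0, 0, 0, 0, 0, 0, 0.005]]}}

```text
clock: 22.75
eef_pos: [613.1, -86.1, 19.7]
tool_rot: [-3.132, 0.001, 1.273]
force: [-11.4, 1.2, 10.4]
width: 13.0
gripper_force: 60.9
```

```bash
python3 - <<'E'
from tr import *
F=[]
im,d,c,P=look('w8');np.savez('w8.npz',P=P,d=d)
s=telemetry.read_state();print(s['force'].round(1),s['torque'].round(2),s['tool_rot'].round(4))
for cam in('side','top'):
    c=eyes.calibration(cam);im,d=eyes.get_image(cam);cv2.imwrite(f'pics/{cam}8.png',im)
    print(cam,find(cam,'lid_seat',c),find(cam,'pot_rim',c),find(cam,'corner_square',c),find(cam,'tray_corner',c))
    f=telemetry.read_state()['force'];F.append(f)
print(np.array(F).round(1))
E
```

```text
22.75 [613.1 -86.1  19.7] [-3.1318e+00  9.0000e-04  1.2731e+00] [-11.4   1.2  10.4] cam [635. -19. 162.]
[-11.8   1.5  10.5] [0.07 1.71 0.08] [-3.1319e+00  9.0000e-04  1.2731e+00]
side [(array([552.3, 342.3,  66.8]), 0.73)] [(array([554.2, 342.2,  69.9]), 0.75)] [(array([ 685.2, -109.9,   12.7]), 0.76)] [(array([ 688. , -107.2,    9.1]), 0.82)]
top [(array([556.6, 342.5,  68.1]), 0.8), (array([556.3, 339.2,  59. ]), 0.69)] [(array([558.9, 339.9,  67. ]), 0.75)] [] []
[[-10.9   0.4  10.6]
 [-11.7   0.8  10.5]]
```

View pics/w8.png

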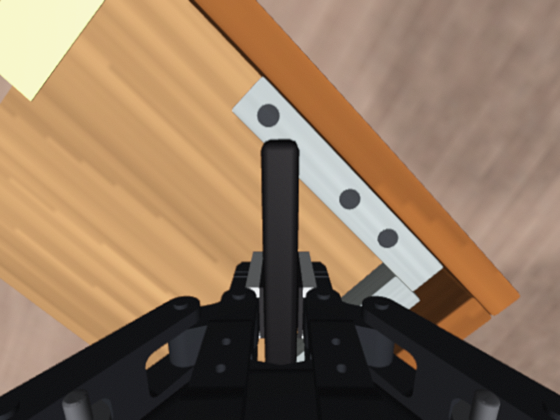

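The picture shows the leg lying flush on rail_a. At the nose, (440,268), I can't tell whether rail_b's face is touched. The force balance also suggests rail_b isn't pressed yet, so I'll slide along rail_a towards it, easing off the downward press slightly.

Call:
{"name": "move_arm", "arguments": {"steps": [[0, 0, 0, 0.0005, -0.0009, 0.0005, 0.005], [0, 0, 0, 0.0005, -0.0009, 0, 0.005], [0, 0, 0, 0, 0, 0, 0.005], [0, 0, 0, 0, 0, 0, 0.005]]}}

```text
clock: 23.7
eef_pos: [613.1, -86.0, 19.8]
tool_rot: [-3.129, -0.001, 1.274]
force: [-12.3, 3.6, 10.7]
width: 13.2
gripper_force: 60.9
```

Call:
{"name": "move_arm", "arguments": {"steps": [[0, 0, 0, 0.0005, -0.0009, 0.0005, 0.005], [0, 0, 0, 0.0005, -0.0009, 0, 0.005], [0, 0, 0, 0, 0, 0, 0.005], [0, 0, 0, 0, 0, 0, 0.005]]}}

```text
clock: 24.1
eef_pos: [613.1, -86.1, 20.0]
tool_rot: [-3.126, -0.002, 1.274]
force: [-14.0, 6.5, 11.3]
width: 13.0
gripper_force: 61.0
```

```bash
python3 - <<'E'
from h import *
Z=np.load('w8.npz');P=Z['P'];d=Z['d'];z=P[...,2]
t=np.radians(118.1);ex=np.array([np.cos(t),np.sin(t)]);ey=np.array([-ex[1],ex[0]])
r=P[...,:2]-np.array([613.1,-86.1]);a=r@ex+55.2;b=r@ey+55.2   # square frame predicted from tool
# profile along a across rail_b, for bands of b
for b0 in(8,16):
    for lo,hi,n in((44,52,'railtop'),(25,34,'legtop'),(8,16,'floor')):
        e=a[(d>0)&(abs(b-b0)<4)&(z>lo)&(z<hi)&(a<80)&(a>-40)]
        print(b0,n,len(e),np.percentile(e,[2,50,98]).round(1) if len(e) else '')
for a0 in(40,80,105):
    for lo,hi,n in((44,52,'railtop'),(25,34,'legtop')):
        e=b[(d>0)&(abs(a-a0)<4)&(z>lo)&(z<hi)&(b<40)&(b>-40)]
        print('a',a0,n,len(e),np.percentile(e,[2,50,98]).round(1) if len(e) else '')
E
```

```text
8 railtop 671 [-12.   -3.7   1.5]
8 legtop 3161 [ 0.7 43.6 78.7]
8 floor 0 
16 railtop 368 [-11.7  -1.8   1.6]
16 legtop 2244 [ 0.6 37.6 78.3]
16 floor 267 [18.9 50.3 77.5]
a 40 railtop 756 [-14.5  -7.8  -1.2]
a 40 legtop 738 [-0.8  7.7 16.7]
a 80 railtop 1938 [-14.1  20.3  38.7]
a 80 legtop 846 [-0.8  7.8 16.6]
a 105 railtop 1125 [-14.4  -7.4  16.4]
a 105 legtop 907 [-0.6  7.6 16.6]
```

```bash
python3 - <<'E'
from look import *
im,d,c,P=look('w9');z=P[...,2];s=telemetry.read_state();print(s['force'].round(1),s['qd'].round(4))
t=np.radians(118.1);ex=np.array([np.cos(t),np.sin(t)]);ey=np.array([-ex[1],ex[0]])
r=P[...,:2]-s['eef_pos'][:2];a=r@ex+55.2;b=r@ey+55.2
def plane(m,n):
    q=np.c_[a[m],b[m],np.ones(m.sum())];v=z[m]
    for _ in range(4):
        p=np.linalg.lstsq(q,v,rcond=None)[0];k=abs(q@p-v)<2;q,v=q[k],v[k]
    print(n,len(v),p.round(4))
ok=d>0
plane(ok&(z>24)&(z<36)&(a>2)&(a<118)&(b>2)&(b<15),'leg x only')
plane(ok&(z>24)&(z<36)&(((a>2)&(a<118)&(b>2)&(b<15))|((b>2)&(b<118)&(a>2)&(a<15))),'legs')
plane(ok&(z>6)&(z<18)&(a>25)&(a<190)&(b>22)&(b<165),'floor')
e=b[ok&(z>25)&(z<34)&(b<12)]
for lo in(20,45,70,95):
    m=ok&(abs(a-lo)<8)
    print(lo,'leg outer',np.percentile(b[m&(z>25)&(z<34)&(b<12)],2).round(2),'rail mid',np.median(b[m&(z>45)&(z<51)&(b<6)]).round(2))
E
```

```text
24.1 [613.1 -86.1  20. ] [-3.1258e+00 -2.4000e-03  1.2744e+00] [-14.    6.5  11.3] cam [636. -20. 162.]
[-14.2   6.   11.8] [ 0.0011  0.0001 -0.0013  0.0003 -0.0004 -0.0001 -0.0011]
leg x only 7423 [4.50000e-03 3.90000e-03 2.97321e+01]
legs 7945 [4.6000e-03 2.6000e-03 2.9735e+01]
floor 63301 [-1.00000e-03  1.80000e-03  1.18089e+01]
20 leg outer -0.82 rail mid -7.78
45 leg outer -0.91 rail mid -7.9
70 leg outer -0.85 rail mid -7.86
95 leg outer -0.85 rail mid -7.82
```

The square lies flat (about 0.006 rad off level), flush with rail_a, and is stopped by rail_b. The push is about 9 N on rail_a and 12 N on rail_b. Handing in.

```bash
python3 -c "
from cell import ctrl; print(ctrl.finish_job())"
```

```text
the job is handed in; nothing more can be done
None
```

The job is handed in, but the hand-in gave no verdict: the lid sits level on the glue pot and is let go, and the square is still gripped flat in the tray corner, pushing roughly 9 N on rail_a and 12 N on rail_b (worked out from the wrist force, friction not taken off).

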